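# Start and tighten the floating clamp screw of a microscope well-plate carrier

### The arm

A 6-joint arm with a two-finger parallel gripper is mounted at the origin on the work surface. World frame = base frame: x ahead of the robot, y to its left, z up, the work surface at z = 0. Lengths are in m, angles in rad, forces in N, time in s.
With the tool pointing down it reaches from about 0.35 to 0.725 m from the base axis. Payload 6 kg.
Tool frame: the origin (TCP) lies at the very end of the fingers, on their centre line; the grasp point (between the pads) lies 19 mm behind it; z points along the fingers, y is the line along which they close (so a half turn about z gives the same grasp; the last joint's range is limited). The gripper opens to 85 mm and grips with 20 to 120 N. Pads are 22 mm wide; open, the fingers measure 114 mm over their backs; the gripper's body (76 mm by 85 mm) begins 54 mm behind the grasp point. The pads swing forward as they close: fully open they stand 13 mm farther back than shut.
Start: joints at [1.445, 0.04, 0.085, 0, -1.615, -0.334], TCP at [0.266, 0.538, 0.231] pointing down, gripper open.
Joint ranges: [-2.56, 2.56], [-1.29, 2.01], [-1.08, 1.49], [-3.29, 1.98], [-2.81, -0.18], [-2.99, 2.99]. Speed limits (rad/s): [2.57, 2.57, 3.01, 3.14, 3.14, 3.14].

### API

Orientations are given as a unit quaternion [w, x, y, z].
In Python, from bench import state, camera, calibration, finish_job gives the robot as it stands.
- The arm moves only by the tool arm_command, never from a script. Its argument "deltas" is text: rows parted by semicolons, each of 7 numbers parted by spaces: the shift along the tool's x, y, z in m, then the turn, a rotation vector about the tool's x, y, z in rad, then the finger opening in m, from 0 to 0.0854. A call has 1 to 5 rows; each row is the pose to reach, as a shift and turn from the pose commanded when the call began, along the tool's axes at that moment; what a row does not reach only later rows make up. A row lasts 1/10 s, in which the tool goes at most 50 mm and 8.59 degrees, less where a joint would pass 70% of its speed; a pose out of reach is approached as far as the arm can. A call with a gripper value outside its range is refused whole. The fingers move at their own pace and stop on an object; "force" is the grip in N (left out, the last holds). Time passes only in rows, so rows that repeat a pose let the fingers close. It gives the time, the measured TCP pose, the force, the opening and the grip force at its end, in the units of the state.
- state(): the state, without advancing time (a new reading comes with each control period).
- camera(name): name is "scene" or "top" or "wrist"; returns the picture (480x640x3 uint8, blue, green, red); there is no depth.
- calibration(name): a dict with "fx", "fy", "cx", "cy" (pixels), "xyz" and "orientation" of the camera in the world; the wrist camera has in their place "T_tool_cam" (4x4, takes a point from camera to tool coordinates, whose origin is the TCP and whose axes are the flange's). Camera axes: x right, y down, z forward; pixel columns grow to the right and rows downward; lengths in m; the calibration is good to about 2 mm. A picture is of the moment at which its call begins: read the wrist's pose just before it. calibration takes no time and is no camera call.
- finish_job(): hands the job in; it is judged then, once.
The state is a dict: "t": time; "qpos": joint angles; "qd": joint speeds; "effort": joint torques, N m; "eef_pos": TCP position; "tcp_rot": TCP orientation; "contact_force": force on the tool from outside, world axes, zero at the start; "wrist_torque": the same for the moment, N m; "width": opening from 0.0 (shut) to 1.0 (fully open); "finger_force": force on a finger pad.
Only numpy, scipy, OpenCV 4.12 (cv2) and the standard library are available. Lean on these libraries where they do the work, as an engineer would, in place of code of your own. Each camera call takes 0.05 s, during which the arm holds its last target. There are 200 camera calls.

### The job

Take the orange square-key driver from its blue stand, feel its key fully home into the loose clamp screw of the well-plate carrier, and bring driver and screw, upright, over the thread axis marked by the yellow ticks before the first turn. Then turn the screw clockwise until it is tight, pressing only gently and not forcing it, and stand the driver back upright in its stand. Touch the carrier only with the driver and leave everything else as it is.

Things in the scene. Friction and masses are not known exactly. Their poses are not given: they have to be found in the camera images.
- driver_handle (a point): Centre of the driver's handle, an upright orange square grip 24 x 24 mm, 48 mm tall. The driver (about 0.12 kg) is 100 mm long: below the handle a 9 mm round shank, then a square key; its tip is 76 mm below this point. z points from tip to handle, x and y are square to the flats of both handle and key (every quarter turn is alike).
- driver_tip (a point): The centre of the lower end of the driver's key, on the driver's axis. The steel key is 10 x 10 mm, 18 mm long, its last 3 mm narrowed to 7 x 7 mm. Same axes as the handle.
- stand_mouth (a point): Centre of the mouth of the blue stand's hole, 60 mm above the table. The fixed block is 64 x 64 x 60 mm, the hole 16 x 16 mm and 56 mm deep, chamfered 2 mm; it takes the key at any yaw. The driver starts in it, its handle's lower face (52 mm above the tip) resting on the block's top.
- screw_axis (a point): Fixed point on the carrier's upright thread axis, midway between four yellow ticks, 62 mm above the table, level with the top of the unpressed screw head at reading 0. x points from here to the well plate, z up. It does NOT show where the loose screw is: this starts 3.5 to 6.5 mm off the axis towards +y and up to 4 mm either way along x (seen, not measured).
- float_window (a point): Centre of the dark window, 66 x 66 mm, in the stage plate, 22 mm below the thread axis point, same axes. In it floats the screw's bush: about 6 N pushes it sideways (friction; it stays where left; up to 7 mm off the axis in x and in y). It is sprung downwards: 2.5 N starts it down, then 1 N more per mm, stop at 5 mm. Keep all pushes under 15 N.
- clamp_screw (a joint): Turn of the clamp screw, rad, clockwise from above: starts at -0.3 to 0, bites the thread from 0, tight at its stop at 1.0. Steel head 36 x 36 x 16 mm, square socket 11.6 mm wide, 12 mm deep, 1.5 mm chamfer, in its middle. At 0 its flats are square to the carrier's x and y. It sinks 2 mm per rad, turns with 0.06 N m and stays; once tight, 0.15 N m is plenty, 0.3 too much.
- carrier: The fixed carrier with all it bears: dark stage plate 240 x 180 mm, top 40 mm above the table, on four posts, with the blue-lit well plate and the clamp screw. Origin on the table under the plate's centre, 75 mm from the thread axis along x. The clamp finger beside the screw rises to 56 mm, 30 mm from the screw's centre towards the well plate.
- reagent_bottle: Amber bottle, 52 mm diameter, 105 mm tall, loose bystander; origin at the centre of its underside
- objective: White objective lens, 48 mm diameter, 56 mm tall, loose bystander; origin at the centre of its underside
- dish: Clear closed dish, 60 mm diameter, 14 mm tall, loose bystander; origin at the centre of its underside
- tip_box: Green tip box 85 x 120 x 50 mm, loose bystander; origin at the centre of its underside
- red_clip: Red crocodile clip, 75 mm long, 16 mm tall, loose bystander; origin at the centre of its underside
- black_clip: Black crocodile clip, 75 mm long, 16 mm tall, loose bystander; origin at the centre of its underside
- filter_case: Black filter case 50 x 50 x 20 mm, loose bystander; origin at the centre of its underside

How it is judged:
On the way, in this order (a step that is already met when the one before it is completed fails the run):
1. the driver's key is home in the screw's socket (tip at least 9 mm below the unpressed head), upright within 0.12 rad and within 2.5 mm of the thread axis, the screw not yet biting (reading below 0.1) (z of driver_tip in the frame of screw_axis below -0.009 m and horizontal distance between driver_tip and screw_axis below 0.0025 m and angle between driver_tip's own z axis and vertical below 0.12 rad and value of joint clamp_screw below 0.1 rad), for 0.2 s.
2. the screw is tight (reading above 0.94) (value of joint clamp_screw above 0.94 rad), for 0.2 s.
At the end, for the whole second after the job is handed in: The clamp screw is tight (reading above 0.92) and the driver stands at rest in its stand: tip within 7 mm of the hole's axis and at least 47 mm down the hole, upright within 0.15 rad, released (value of joint clamp_screw above 0.92 rad and horizontal distance between driver_tip and stand_mouth below 0.007 m and z of driver_tip in the frame of stand_mouth below -0.047 m and angle between driver_tip's own z axis and vertical below 0.15 rad and linear speed of driver below 0.02 m/s); the robot touches nothing.
It fails at once if the screw bites (reading 0.1 to 0.6) while the driver's tip is more than 3 mm off the thread axis or leans more than 0.12 rad: cross-threaded (value of joint clamp_screw between 0.1 and 0.6 rad and (horizontal distance between driver_tip and screw_axis above 0.003 m or angle between driver_tip's own z axis and vertical above 0.12 rad)).
It fails at once if before it is tight (reading below 0.9) the carrier or its screw is loaded with more than 35 N in all (value of joint clamp_screw below 0.9 rad and contact force between anything else and carrier above 35 N).
It fails at once if the tight screw is forced: contact forces on the carrier and its screw pass 90 N in all (a twist of about 0.3 N m) (contact force between anything else and carrier above 90 N).
It fails at once if the fingers or the arm touch the carrier or its screw with more than 2 N (contact force between any of the fingers, the arm and carrier above 2 N).
It fails at once if a bystander is moved by more than 20 mm (distance of any of reagent_bottle, objective, dish, tip_box, red_clip, black_clip, filter_case from where it was at the start of the episode above 0.02 m).
It also fails if it takes over 72 s, if anything falls off the work surface, if the arm or the gripper's body presses on something with over 40 N, if the wrist force passes 120 N, or if a joint passes its speed limit or range.

## Working session

There is one attempt and no reset: what is moved stays moved. The work goes in short steps, Python scripts to look and compute and a tool call to move; the robot and the scene stay as the last step left them, time stands still between calls to the robot, and variables do not carry over. Pictures are saved under pics/ and viewed, at most 10 in all, crops included, and the job is handed in when it is done.

Besides the shell and the picture viewer there is one more tool, called in YAML: its name, and indented under it one key for each argument. arm_command: Moves the arm, as the interface text tells. Its arguments: {"type":"object","properties":{"deltas":{"type":"string"},"force":{"type":"number"}},"required":["deltas"]}

```bash
mkdir -p pics; ls; python3 - <<'E'
from bench import *
import cv2,json
for n in("scene","top","wrist"):
    s=state();im=camera(n);cv2.imwrite(f"pics/{n}0.png",im);print(n,calibration(n))
print(s)
E
```

```text
pics
scene {'fx': 461.9545563239694, 'fy': 461.9545563239694, 'cx': 319.91251763147, 'cy': 242.05352796687419, 'xyz': array([ 1.39805692, -0.20135483,  0.70420814]), 'orientation': array([-0.3683602 ,  0.69103574,  0.55513444, -0.28036784])}
top {'fx': 465.96486918161406, 'fy': 465.96486918161406, 'cx': 325.6199728606796, 'cy': 240.80966646161593, 'xyz': array([0.47511523, 0.02471389, 1.04564417]), 'orientation': array([ 0.02841435, -0.69664973,  0.71654638, -0.0208103 ])}
wrist {'fx': 349.0007580424612, 'fy': 349.0007580424612, 'cx': 324.8535651469418, 'cy': 245.51752865419397, 'T_tool_cam': array([[ 3.71973897e-04, -9.52958969e-01, -3.03099102e-01,
         7.72459224e-02],
       [ 9.99999915e-01,  3.01181486e-04,  2.80305243e-04,
        -1.16111338e-03],
       [-1.75831557e-04, -3.03099181e-01,  9.52959000e-01,
        -1.42777996e-01],
       [ 0.00000000e+00,  0.00000000e+00,  0.00000000e+00,
         1.00000000e+00]])}
{'t': 0.1, 'qpos': array([ 1.44467716e+00,  4.08014044e-02,  8.39140495e-02, -4.39494462e-04,
       -1.61553290e+00, -3.33661412e-01]), 'qd': array([-0.00010239,  0.00011794, -0.00056176,  0.00041648, -0.00058652,
       -0.00228998]), 'effort': array([-5.10007856e-03, -3.69342506e+01,  3.48279548e+01,  6.95168227e+00,
       -4.60357827e-03,  1.32390152e-07]), 'eef_pos': array([0.26606311, 0.53744199, 0.23034634]), 'tcp_rot': array([ 8.30336287e-04,  9.73693255e-01, -2.27861225e-01, -1.34247077e-04]), 'contact_force': array([ 0.00566233, -0.38894335, -0.30913817]), 'wrist_torque': array([ 0.01961425,  0.01945317, -0.0092345 ]), 'finger_force': 0.0, 'width': 1.0003781804691512}
```

View pics/top0.png

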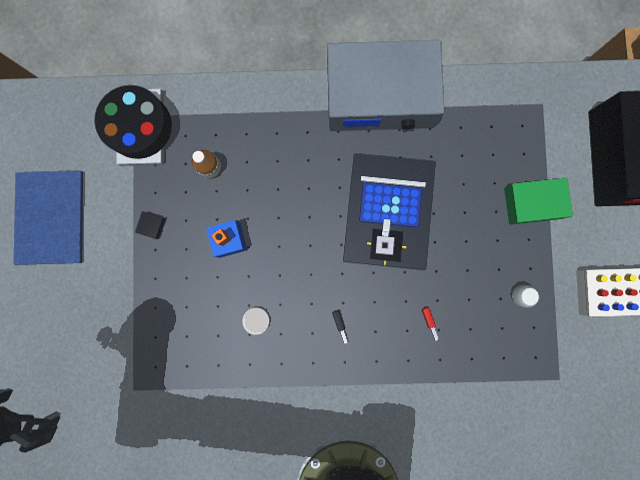

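View pics/scene0.png

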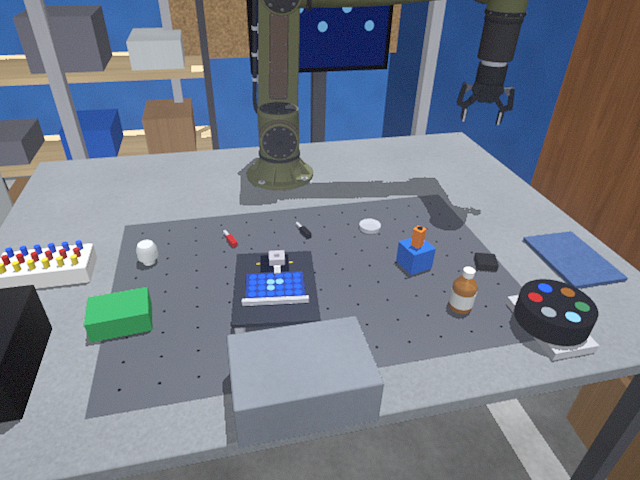

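The top view shows the stand at about (226,238), the orange handle at (220,236) and the screw at (385,244), with yellow ticks around the screw. The scene view agrees.

```bash
cat > h.py <<'E'
import numpy as np,cv2
from bench import *
from scipy.spatial.transform import Rotation as R
def rot(q): return R.from_quat(np.r_[q[1:],q[0]]).as_matrix()
def grab(n):
    s=state();im=camera(n);c=calibration(n)
    if n=="wrist":
        T=np.eye(4);T[:3,:3]=rot(s["tcp_rot"]);T[:3,3]=s["eef_pos"];T=T@c["T_tool_cam"];Rc,o=T[:3,:3],T[:3,3]
    else: Rc,o=rot(c["orientation"]),c["xyz"]
    return im,c,Rc,o,s
def pt(cam,uv,z):
    _,c,Rc,o,_=cam
    d=Rc@np.array([(uv[0]-c["cx"])/c["fx"],(uv[1]-c["cy"])/c["fy"],1]);return o+d*(z-o[2])/d[2]
def proj(cam,p):
    _,c,Rc,o,_=cam
    q=Rc.T@(np.array(p)-o);return np.array([c["fx"]*q[0]/q[2]+c["cx"],c["fy"]*q[1]/q[2]+c["cy"]])
def blobs(im,lo,hi,amin=5):
    m=cv2.inRange(cv2.cvtColor(im,cv2.COLOR_BGR2HSV),np.array(lo),np.array(hi))
    cs,_=cv2.findContours(m,cv2.RETR_EXTERNAL,cv2.CHAIN_APPROX_NONE)
    return sorted([c for c in cs if cv2.contourArea(c)>=amin],key=cv2.contourArea,reverse=True)
ORANGE=((5,150,90),(18,255,255));YEL=((22,120,100),(35,255,255));BLUE=((105,150,60),(120,255,255))
def yawof(P):  # rectangle yaw from points Nx2 in m
    (c,wh,a)=cv2.minAreaRect((np.array(P)*1000).astype(np.float32));return np.array(c)/1000,np.array(wh),a
def tool(p,yaw=None):
    "world target TCP, expressed as shift in tool axes"
    s=state();Rt=rot(s["tcp_rot"]);return Rt.T@(np.array(p)-s["eef_pos"])
E
python3 - <<'E'
from h import *
t=grab("top")
for n,rg,z in(("orange",ORANGE,.108),("yel",YEL,.04),("blue",BLUE,.06)):
    for c in blobs(t[0],*rg,3)[:9]:
        u=c[:,0].mean(0)
        if not(130<u[0]<560 and 110<u[1]<390):continue
        P=[pt(t,p,z)[:2] for p in c[:,0]];print(n,u,cv2.contourArea(c),yawof(P))
print("screw",pt(t,(385,244),.062))
s=t[4];print(R.from_matrix(rot(s["tcp_rot"])).as_matrix().round(3))
E
```

```text
orange [219.13888889 236.97222222] 113.0 (array([0.55407983, 0.24809334]), array([26.10602951, 22.90706635]), 32.74618148803711)
orange [204.12903226 163.53763441] 108.5 (array([0.70439691, 0.28022946]), array([32.322052  , 42.49911499]), 10.972281455993652)
orange [205.8  152.05] 3.0 (array([0.72910004, 0.27407925]), array([16.54423904,  6.24889898]), 88.23133087158203)
yel [403.77777778 246.55555556] 3.5 (array([ 0.52826715, -0.13413138]), array([8.61280537, 2.16095281]), 88.37115478515625)
yel [384.375 262.   ] 3.0 (array([ 0.49604172, -0.0909288 ]), array([2.15076447, 8.60822105]), 87.91254425048828)
yel [368.5 243. ] 3.0 (array([ 0.53801099, -0.05791964]), array([7.70840025, 2.90965605]), 61.66839599609375)
blue [390.32994924 204.59390863] 2174.5 (array([ 0.61804828, -0.10535004]), array([125.5782547 ,  84.09907532]), 82.49555206298828)
blue [226.06666667 238.64166667] 1009.0 (array([0.5552179 , 0.24577608]), array([68.3651886 , 72.35475922]), 13.66653823852539)
blue [361.23529412 122.05882353] 222.5 (array([ 0.79820251, -0.05012963]), array([80.26738739, 16.00108528]), 89.9565200805664)
screw [ 0.5335268  -0.09083985  0.062     ]
[[ 0.896 -0.444 -0.   ]
 [-0.444 -0.896 -0.001]
 [ 0.     0.001 -1.   ]]
```

arm_command:
  deltas: "0.172 0.149 0.026 0 0 0 0.085;0.172 0.149 0.026 0 0 0 0.085;0.172 0.149 0.026 0 0 0 0.085;0.172 0.149 0.026 0 0 0 0.085;0.172 0.149 0.026 0 0 0 0.085"

```text
t: 0.7
eef_pos: [0.3549, 0.3251, 0.2052]
tcp_rot: [-0.0, 0.974, -0.228, 0.0]
contact_force: [0.7, -0.1, 0.1]
width: 0.996
finger_force: 0.0
```

arm_command:
  deltas: "0.172 0.149 0.026 0 0 0 0.085;0.172 0.149 0.026 0 0 0 0.085;0.172 0.149 0.026 0 0 0 0.085;0.172 0.149 0.026 0 0 0 0.085;0.172 0.149 0.026 0 0 0 0.085"

```text
t: 1.2
eef_pos: [0.4427, 0.1151, 0.179]
tcp_rot: [0.0, 0.973, -0.229, 0.0]
contact_force: [0.1, 0.7, 0.1]
width: 0.996
finger_force: 0.0
```

arm_command:
  deltas: "0.172 0.149 0.026 0 0 0 0.085;0.172 0.149 0.026 0 0 0 0.085;0.172 0.149 0.026 0 0 0 0.085;0.172 0.149 0.026 0 0 0 0.085;0.172 0.149 0.026 0 0 0 0.085"

```text
t: 1.7
eef_pos: [0.5305, -0.095, 0.1524]
tcp_rot: [0.0, 0.973, -0.229, -0.001]
contact_force: [0.2, 0.6, 0.5]
width: 0.994
finger_force: 0.0
```

arm_command:
  deltas: "0 0 0 0 0 0 0.085;0 0 0 0 0 0 0.085"

```text
t: 1.9
eef_pos: [0.5301, -0.0925, 0.1527]
tcp_rot: [0.0, 0.973, -0.229, -0.001]
contact_force: [-0.2, 0.5, 0.3]
width: 0.998
finger_force: 0.0
```

```bash
python3 - <<'E'
from h import *
w=grab("wrist");cv2.imwrite("pics/w1.png",w[0]);print(w[4]["t"],w[4]["eef_pos"],w[4]["qpos"],w[4]["qd"].max())
for c in blobs(w[0],*YEL,8)[:8]:
    P=[pt(w,p,.04)[:2] for p in c[:,0]];print(c[:,0].mean(0),cv2.contourArea(c),yawof(P))
E
```

```text
1.9 [ 0.53005134 -0.09247965  0.15274075] [ 2.01013835e-01 -1.19476269e-01 -2.12792392e-01 -1.47368391e-04
 -1.47868979e+00  9.08259076e-01] 0.03461720309753613
[312.  185.5] 10.0 (array([ 0.57203125, -0.10175667]), array([1.15699482, 8.45463467]), 81.55473327636719)
```

View pics/w1.png

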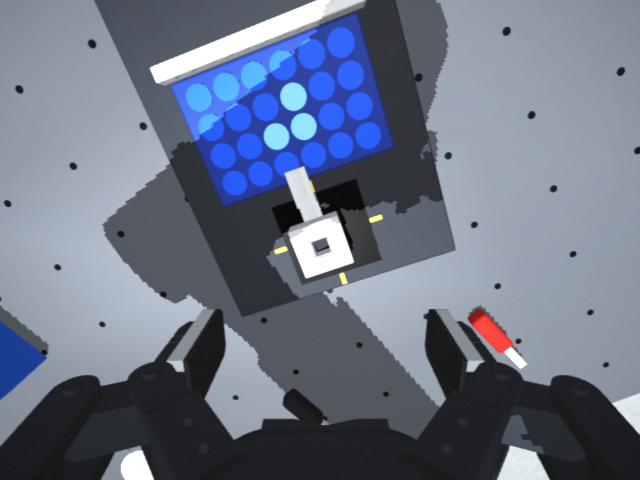

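The wrist view shows the ticks at about (281,250), (376,218), (343,278) and (311,186), the white head centred near (320,246) and the socket at (320,246).

```bash
cat >> h.py <<'E'
def ticks(cam,seeds,z=.04):
    hsv=cv2.cvtColor(cam[0],cv2.COLOR_BGR2HSV);m=cv2.inRange(hsv,np.array((20,80,80)),np.array((38,255,255)))
    out=[]
    for u,v in seeds:
        k=np.zeros_like(m);cv2.circle(k,(int(u),int(v)),14,255,-1);y,x=np.nonzero(m&k);out.append(pt(cam,(x.mean(),y.mean()),z)[:2] if len(x) else [np.nan]*2)
    return np.array(out)
E
python3 - <<'E'
from h import *
w=grab("wrist")
T=ticks(w,[(281,250),(376,218),(343,278),(311,186)])
print((T*1e3).round(1),(T.mean(0)*1e3).round(1))
d1=T[0]-T[1];d2=T[3]-T[2];print(np.linalg.norm(d1),np.linalg.norm(d2),np.degrees(np.arctan2(d1[1],d1[0]))-90,np.degrees(np.arctan2(d2[1],d2[0])), (T[:2].mean(0)*1e3), T[2:].mean(0)*1e3)
g=cv2.cvtColor(w[0],cv2.COLOR_BGR2GRAY)
# head outline and socket
m=((g>150)*255).astype(np.uint8);m[:215]=0;m[290:]=0;m[:,:270]=0;m[:,370:]=0
c=max(cv2.findContours(m,cv2.RETR_EXTERNAL,cv2.CHAIN_APPROX_NONE)[0],key=cv2.contourArea)
print("head",yawof([pt(w,p,.062)[:2] for p in c[:,0]]))
print(g[232:262,306:336:2])
print(pt(w,(320,246),.062))
crop=cv2.resize(w[0][170:295,260:390],None,fx=4,fy=4,interpolation=cv2.INTER_NEAREST);cv2.imwrite("pics/c1.png",crop)
E
```

```text
[[ 539.2  -57.6]
 [ 529.2 -133.2]
 [ 496.4  -90.5]
 [ 571.7 -101.8]] [534.1 -95.8]
0.07632948415100671 0.07607876404533483 -7.543727861960349 -8.548471251739867 [534.16626606 -95.40216563] [534.0473018  -96.13020629]
head (array([ 0.53362793, -0.08973153]), array([37.39419174, 37.33890915]), 83.34060668945312)
[[255 255 255 255 255 255 255 255 255 255 255 255 255 255 255]
 [255 255 255 255 255 255 255 255 255 255 255 255 255 255 255]
 [255 255 255 255 255 255 255 255 255 255 255 255 255 255 255]
 [255 255 255 255 255 255 255 255 255 255 254 254 255 255 255]
 [255 255 255 255 255 255 255 255 255 242 233 251 255 255 255]
 [255 255 255 255 255 255 255 254 235 192 136 244 255 255 255]
 [255 255 255 255 255 255 253 242 159 111 106 242 255 255 255]
 [255 255 255 255 254 249 218 134 104  96  96 235 255 255 255]
 [255 255 255 254 238 171 121  97  94  93  92 190 254 255 255]
 [255 255 252 234 126 105  97  96  94  95  93 151 253 255 255]
 [255 255 249 187  88  95  94  97  96  95  95 119 250 255 255]
 [255 255 253 207 104  94  95  94  96  93  95 105 246 255 255]
 [255 255 254 232 123  81  94  9
[... 440 characters left out ...]
35 145 147 147 153 168 234 254]
 [255 255 255 255 247 171 139 147 147 148 157 200 239 247 253]
 [255 255 255 255 247 203 144 146 153 168 218 245 248 252 255]
 [255 255 255 255 251 224 149 156 198 234 247 250 253 255 255]
 [255 255 255 255 254 216 167 216 244 228 251 254 255 255 255]
 [255 255 255 255 255 245 237 245 249 253 255 255 255 255 255]
 [255 255 255 255 255 249 247 251 254 255 255 255 255 255 255]
 [255 255 255 255 255 253 253 255 255 255 255 255 255 255 255]
 [255 255 255 255 255 255 255 255 255 255 255 255 255 255 255]
 [255 255 255 255 255 255 255 255 255 255 255 255 255 255 255]
 [255 255 255 255 255 255 255 255 255 255 255 255 255 255 255]]
[ 0.5343022  -0.08881711  0.062     ]
```

View pics/c1.png

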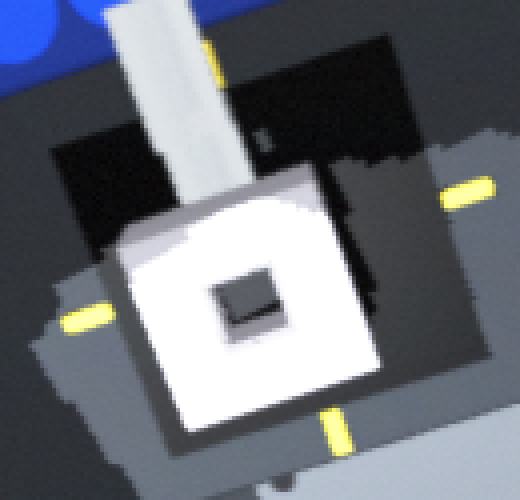

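The crop shows the socket centred near image pixel (322,246), with the head square to the ticks within about 1°, so the reading is close to 0. Next I move over the stand.

arm_command:
  deltas: "-0.09 -0.22 0 0 0 0.3 0.085;-0.09 -0.22 0 0 0 0.3 0.085;-0.09 -0.22 0 0 0 0.3 0.085;-0.09 -0.22 0 0 0 0.3 0.085;-0.09 -0.22 0 0 0 0.3 0.085"

```text
t: 2.5
eef_pos: [0.5465, 0.1486, 0.1542]
tcp_rot: [-0.001, 0.929, -0.37, 0.0]
contact_force: [1.1, 0.4, 0.8]
width: 0.996
finger_force: 0.0
```

```bash
python3 - <<'E'
from h import *
print(tool((.554,.248,.152)),state()["tcp_rot"])
E
```

```text
[-0.06281119 -0.07739535  0.00228559] [-6.84469928e-04  9.29139473e-01 -3.69728479e-01  4.72673513e-04]
```

arm_command:
  deltas: "-0.062 -0.078 0 0 0 0.23 0.085;-0.062 -0.078 0 0 0 0.23 0.085;-0.062 -0.078 0 0 0 0.23 0.085;-0.062 -0.078 0 0 0 0.23 0.085;-0.062 -0.078 0 0 0 0.23 0.085"

```text
t: 3.0
eef_pos: [0.5556, 0.2446, 0.1538]
tcp_rot: [-0.0, 0.88, -0.474, 0.0]
contact_force: [-0.2, -0.5, 0.1]
width: 0.997
finger_force: 0.0
```

```bash
python3 - <<'E'
from h import *
w=grab("wrist");cv2.imwrite("pics/w2.png",w[0]);s=w[4];print(s["t"],s["eef_pos"],s["tcp_rot"],s["qpos"])
for n,rg,z in(("o",ORANGE,.108),("b",BLUE,.06)):
  for c in blobs(w[0],*rg,300)[:2]:
    a=cv2.approxPolyDP(c,4,True)[:,0];print(n,cv2.contourArea(c),a.tolist());print(yawof([pt(w,p,z)[:2] for p in c[:,0]]))
E
```

```text
3.0 [0.55562164 0.24455453 0.15378209] [-2.02302656e-04  8.80339735e-01 -4.74343625e-01  1.87027787e-04] [ 7.44390786e-01  6.32428454e-02 -3.20446512e-02  2.22680904e-04
 -1.47500436e+00 -1.62052321e-01]
o 4440.0 [[31, 154], [48, 160], [61, 174], [62, 188], [48, 200], [62, 208], [93, 209], [118, 190], [116, 160], [92, 137], [53, 135]]
(array([0.6971629 , 0.26892886]), array([43.71715927, 40.143116  ]), 41.54090118408203)
o 2092.5 [[304, 240], [298, 296], [336, 296], [334, 241]]
(array([0.56129419, 0.24590674]), array([22.58194923, 36.05381775]), 33.395423889160156)
b 6172.0 [[297, 186], [264, 278], [296, 289], [300, 241], [334, 238], [339, 294], [325, 299], [344, 305], [376, 228], [366, 210]]
(array([0.55858502, 0.24701585]), array([64.42227173, 73.37751007]), 13.711541175842285)
```

View pics/w2.png

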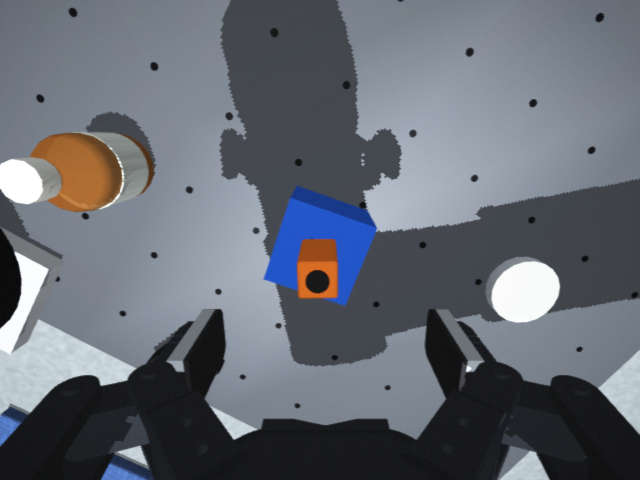

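The handle's top face is centred near (317.5,279.5) and square with the gripper.

```bash
python3 - <<'E'
from h import *
w=grab("wrist");p=pt(w,(317.3,279.5),.108);print(p,[pt(w,q,.108)[:2] for q in((299,262),(335,262),(336,296),(298,296))]);p[2]=.070;print(tool(p))
b=cv2.minAreaRect(blobs(w[0],*BLUE,300)[0])
for q in((297,186+19),(264,278),(344,305),(376,228)):print(q,pt(w,q,.06))
E
```

```text
[0.55792249 0.25041516 0.108     ] [array([0.57266228, 0.24705177]), array([0.55534434, 0.23565706]), array([0.54285671, 0.25321664]), array([0.56172938, 0.26563583])]
[-0.00450508 -0.00520313  0.08391378]
(297, 205) [0.58933284 0.2294381  0.06      ]
(264, 278) [0.58087748 0.28871377 0.06      ]
(344, 305) [0.5195025  0.27461748 0.06      ]
(376, 228) [0.53448582 0.21286669 0.06      ]
```

arm_command:
  deltas: "-0.0045 -0.005 0.03 0 0 0 0.085;-0.0045 -0.005 0.06 0 0 0 0.085;-0.0045 -0.005 0.083 0 0 0 0.085;-0.0045 -0.005 0.083 0 0 0 0.085;-0.0045 -0.005 0.083 0 0 0 0.085"

```text
t: 3.6
eef_pos: [0.5582, 0.2501, 0.0713]
tcp_rot: [-0.0, 0.88, -0.475, 0.0]
contact_force: [-0.2, 0.1, 0.5]
width: 0.999
finger_force: 0.0
```

arm_command:
  deltas: "0 0 0 0 0 0 0.015;0 0 0 0 0 0 0.015;0 0 0 0 0 0 0.015;0 0 0 0 0 0 0.015;0 0 0 0 0 0 0.015"
  force: 70

```text
t: 4.1
eef_pos: [0.558, 0.2512, 0.071]
tcp_rot: [-0.0, 0.88, -0.475, 0.0]
contact_force: [-0.3, -0.3, 2.4]
width: 0.274
finger_force: 68.8
```

arm_command:
  deltas: "0 0 0 0 0 0 0.015;0 0 0 0 0 0 0.015;0 0 0 0 0 0 0.015;0 0 0 0 0 0 0.015;0 0 0 0 0 0 0.015"

```text
t: 4.6
eef_pos: [0.558, 0.2511, 0.071]
tcp_rot: [-0.0, 0.88, -0.475, 0.0]
contact_force: [-1.0, -0.1, 5.2]
width: 0.272
finger_force: 68.9
```

arm_command:
  deltas: "0 0 -0.03 0 0 0 0.015;0 0 -0.06 0 0 0 0.015;0 0 -0.09 0 0 0 0.015;0 0 -0.09 0 0 0 0.015"

```text
t: 5.0
eef_pos: [0.5593, 0.2516, 0.1647]
tcp_rot: [-0.003, 0.88, -0.475, 0.002]
contact_force: [0.6, 0.2, -0.6]
width: 0.273
finger_force: 70.3
```

arm_command:
  deltas: "0.03 0.024 0 0 0 0.1 0.015;0.06 0.047 0 0 0 0.2 0.015;0.09 0.07 0 0 0 0.3 0.015;0.12 0.093 0 0 0 0.4 0.015;0.15 0.116 0 0 0 0.4 0.015"

```text
t: 5.5
eef_pos: [0.5421, 0.0605, 0.1585]
tcp_rot: [0.001, 0.767, -0.641, -0.001]
contact_force: [0.1, -0.1, -1.1]
width: 0.273
finger_force: 70.2
```

```bash
python3 - <<'E'
from h import *
s=state();print(tool((.5336,-.090,.16)),s["tcp_rot"],2*np.degrees(np.arctan2(s["tcp_rot"][2],s["tcp_rot"][1])),s["width"])
w=grab("wrist");cv2.imwrite("pics/w3.png",w[0])
E
```

```text
[ 0.14659421  0.0350594  -0.00138735] [ 0.0008914   0.76726172 -0.64133295 -0.00083878] -79.78264485175008 0.27259581253925336
```

View pics/w3.png

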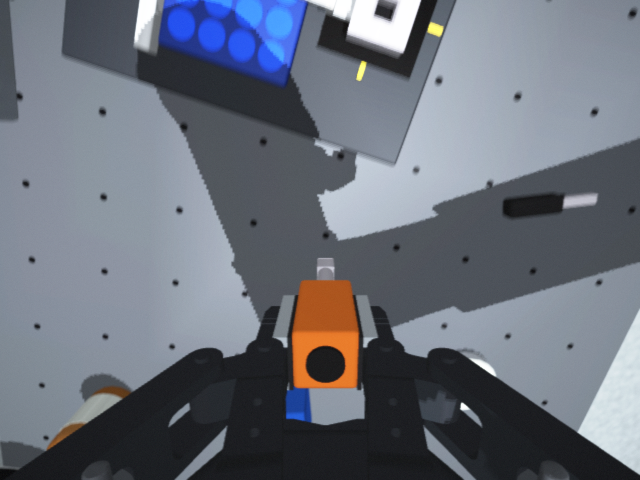

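The key tip is at about (325,260), where the calibration predicts it, and the driver is upright in the grip.

arm_command:
  deltas: "0.04 0.01 -0.001 0 0 0.1 0.015;0.08 0.02 -0.001 0 0 0.2 0.015;0.115 0.029 -0.001 0 0 0.27 0.015;0.14 0.034 -0.001 0 0 0.27 0.015;0.1475 0.0358 -0.001 0 0 0.27 0.015"

```text
t: 6.05
eef_pos: [0.5335, -0.0917, 0.1597]
tcp_rot: [-0.001, -0.674, 0.739, 0.001]
contact_force: [0.5, 0.2, -1.5]
width: 0.273
finger_force: 70.2
```

arm_command:
  deltas: "0 0 0 0 0 0 0.015;0 0 0 0 0 0 0.015;0 0 0 0 0 0 0.015"

```text
t: 6.35
eef_pos: [0.5345, -0.0886, 0.1609]
tcp_rot: [-0.0, -0.675, 0.737, 0.0]
contact_force: [-0.8, 1.0, -1.4]
width: 0.27
finger_force: 70.2
```

```bash
python3 - <<'E'
from h import *
w=grab("wrist");cv2.imwrite("pics/w4.png",w[0]);s=w[4];print(s["eef_pos"],R.from_matrix(rot(s["tcp_rot"])).as_matrix().round(4),2*np.degrees(np.arctan2(s["tcp_rot"][2],s["tcp_rot"][1])))
print(proj(w,(.5335,-.0966,.04)),proj(w,(.5331,-.0912,.062)))
cv2.imwrite("pics/c4.png",cv2.resize(w[0][170:320,240:400],None,fx=4,fy=4,interpolation=cv2.INTER_NEAREST))
E
```

```text
[ 0.53447857 -0.08860487  0.16092674] [[-8.760e-02 -9.962e-01 -5.000e-04]
 [-9.962e-01  8.760e-02  1.000e-04]
 [-1.000e-04  5.000e-04 -1.000e+00]] 264.97380808256423
[325.21889134 226.54879888] [326.47153043 241.33754495]
```

View pics/c4.png

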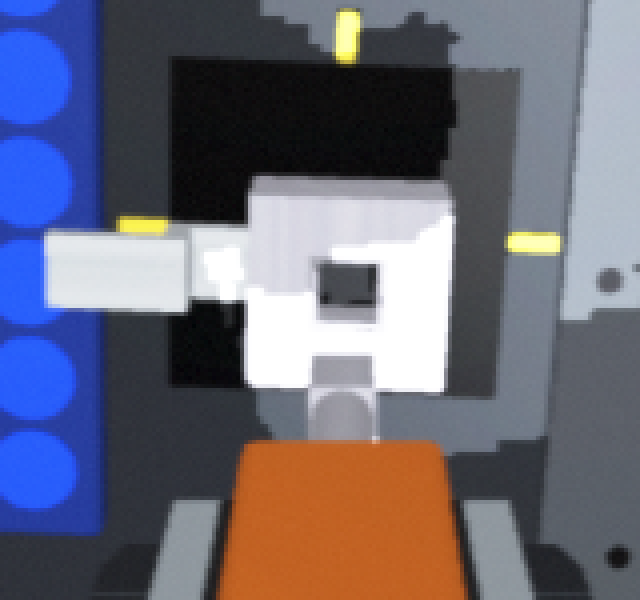

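The crop shows the socket centre at about (327,243), the thread axis at about (324.4,228.4) and the key tip column at 325.8. I'll shift about 2 mm, then descend.

arm_command:
  deltas: "0.0023 0.0013 0.012 0 0 0 0.015;0.0023 0.0013 0.024 0 0 0 0.015;0.0023 0.0013 0.034 0 0 0 0.015;0.0023 0.0013 0.034 0 0 0 0.015;0.0023 0.0013 0.034 0 0 0 0.015"

```text
t: 6.9
eef_pos: [0.5328, -0.0919, 0.127]
tcp_rot: [-0.0, -0.675, 0.738, 0.0]
contact_force: [0.0, -0.8, -1.5]
width: 0.275
finger_force: 70.2
```

arm_command:
  deltas: "0 0 0.001 0 0 0 0.015;0 0 0.002 0 0 0 0.015;0 0 0.003 0 0 0 0.015;0 0 0.004 0 0 0 0.015;0 0 0.004 0 0 0 0.015"

```text
t: 7.4
eef_pos: [0.5329, -0.0918, 0.1232]
tcp_rot: [-0.0, -0.675, 0.738, 0.0]
contact_force: [-0.0, 0.4, -0.9]
width: 0.269
finger_force: 70.2
```

arm_command:
  deltas: "-0.001 0 0.001 0 0 0 0.015;-0.001 0 0.002 0 0 0 0.015;-0.001 0 0.003 0 0 0 0.015;-0.001 0 0.003 0 0 0 0.015"

```text
t: 7.8
eef_pos: [0.5329, -0.0908, 0.1201]
tcp_rot: [-0.0, -0.675, 0.738, 0.0]
contact_force: [-0.5, -0.3, -1.4]
width: 0.278
finger_force: 70.2
```

arm_command:
  deltas: "0 0 0.001 0 0 0 0.015;0 0 0.002 0 0 0 0.015;0 0 0.003 0 0 0 0.015;0 0 0.003 0 0 0 0.015"

```text
t: 8.2
eef_pos: [0.5329, -0.0908, 0.1171]
tcp_rot: [-0.0, -0.675, 0.738, 0.0]
contact_force: [-0.0, 0.4, -1.7]
width: 0.277
finger_force: 70.2
```

arm_command:
  deltas: "0 0 0.001 0 0 0 0.015;0 0 0.002 0 0 0 0.015;0 0 0.002 0 0 0 0.015;0 0 0.002 0 0 0 0.015"

```text
t: 8.6
eef_pos: [0.533, -0.0908, 0.1153]
tcp_rot: [-0.0, -0.675, 0.738, -0.0]
contact_force: [-0.7, 1.1, -1.4]
width: 0.276
finger_force: 70.2
```

arm_command:
  deltas: "0 0 0.001 0 0 0 0.015;0 0 0.002 0 0 0 0.015;0 0 0.002 0 0 0 0.015;0 0 0.002 0 0 0 0.015"

```text
t: 9.0
eef_pos: [0.533, -0.0908, 0.1133]
tcp_rot: [-0.0, -0.675, 0.738, -0.0]
contact_force: [0.4, 0.7, -1.7]
width: 0.269
finger_force: 70.2
```

arm_command:
  deltas: "0 0 0.001 0 0 0 0.015;0 0 0.002 0 0 0 0.015;0 0 0.002 0 0 0 0.015;0 0 0.002 0 0 0 0.015"

```text
t: 9.4
eef_pos: [0.5332, -0.0909, 0.1118]
tcp_rot: [0.0, -0.675, 0.738, -0.0]
contact_force: [-1.1, -0.3, 2.2]
width: 0.273
finger_force: 70.7
```

arm_command:
  deltas: "0.001 0 0 0 0 0 0.015;0.002 0 0 0 0 0 0.015;0.003 0 0 0 0 0 0.015;0.004 0 0 0 0 0 0.015;0.005 -0.0005 0 0 0 0 0.015"

```text
t: 9.9
eef_pos: [0.5332, -0.0947, 0.1112]
tcp_rot: [0.001, -0.675, 0.738, 0.001]
contact_force: [-2.1, 6.1, 3.3]
width: 0.27
finger_force: 70.8
```

```bash
python3 - <<'E'
from h import *
w=grab("wrist");cv2.imwrite("pics/w5.png",w[0]);s=w[4];print({k:s[k].round(4) for k in("eef_pos","contact_force","wrist_torque")})
print(proj(w,(.5332,-.0958,.04)))
cv2.imwrite("pics/c5.png",cv2.resize(w[0][150:330,220:420],None,fx=4,fy=3,interpolation=cv2.INTER_NEAREST))
E
```

```text
{'eef_pos': array([ 0.5332, -0.0947,  0.1112]), 'contact_force': array([-2.1232,  6.1089,  3.3059]), 'wrist_torque': array([ 2.5771e+00,  5.6750e-01, -1.4000e-03])}
[324.88182096 255.92325296]
```

View pics/c5.png

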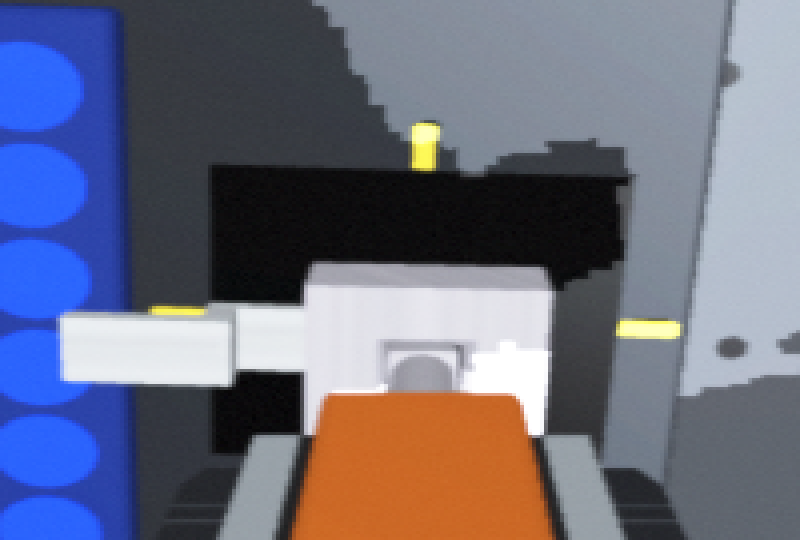

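The key sits in the socket. The ticks at (382,260) and (326,199) put the thread axis where predicted, near (0.5332,-0.0958), so I'll move the last millimetre or so.

arm_command:
  deltas: "0.0007 0 0 0 0 0 0.015;0.0014 0 0 0 0 0 0.015;0.0014 -0.0003 0 0 0 0 0.015;0.0014 -0.0003 0 0 0 0 0.015;0.0014 -0.0003 0 0 0 0 0.015"

```text
t: 10.45
eef_pos: [0.5331, -0.0962, 0.1111]
tcp_rot: [0.001, -0.675, 0.738, 0.001]
contact_force: [-1.3, 6.7, 2.8]
width: 0.275
finger_force: 70.8
```

arm_command:
  deltas: "0 0 0 0 0 0.04 0.015;0 0 0 0 0 0.08 0.015;0 0 0 0 0 0.12 0.015;0 0 0.0002 0 0 0.16 0.015;0 0 0.0002 0 0 0.2 0.015"

```text
t: 10.95
eef_pos: [0.5334, -0.0962, 0.111]
tcp_rot: [0.001, -0.598, 0.802, 0.001]
contact_force: [-0.5, 6.6, 2.8]
width: 0.27
finger_force: 70.8
```

```bash
cat > st.py <<'E'
from h import *
s=state();print(s["t"],{k:s[k].round(4) for k in("eef_pos","contact_force","wrist_torque","tcp_rot")},(2*np.degrees(np.arctan2(s["tcp_rot"][2],s["tcp_rot"][1])))%360-360,s["qpos"][5],(rot(s["tcp_rot"])[:2,2]).round(4))
E
python3 st.py
```

```text
10.95 {'eef_pos': array([ 0.5334, -0.0962,  0.111 ]), 'contact_force': array([-0.4991,  6.6013,  2.7569]), 'wrist_torque': array([2.4075, 0.3775, 0.0364]), 'tcp_rot': array([ 7.000e-04, -5.975e-01,  8.018e-01,  6.000e-04])} -106.61401145307067 -0.48110376090971535 [0.0004 0.0019]
```

arm_command:
  deltas: "0 0 0.0001 0 0 0.05 0.015;0 0 0.0002 0 0 0.1 0.015;0 0 0.0003 0 0 0.15 0.015;0 0 0.0004 0 0 0.2 0.015;0 0 0.0004 0 0 0.2 0.015"

```text
t: 11.45
eef_pos: [0.5334, -0.0962, 0.1106]
tcp_rot: [0.001, -0.515, 0.857, 0.001]
contact_force: [-1.6, 6.5, 2.7]
width: 0.269
finger_force: 70.7
```

```bash
python3 st.py
```

```text
11.45 {'eef_pos': array([ 0.5334, -0.0962,  0.1106]), 'contact_force': array([-1.613 ,  6.4632,  2.7174]), 'wrist_torque': array([2.4594, 0.3781, 0.0289]), 'tcp_rot': array([ 6.000e-04, -5.146e-01,  8.574e-01,  8.000e-04])} -118.0623827842806 -0.6808787577707917 [0.0002 0.0019]
```

arm_command:
  deltas: "0 0 0.0001 0 0 0.05 0.015;0 0 0.0002 0 0 0.1 0.015;0 0 0.0003 0 0 0.15 0.015;0 0 0.0004 0 0 0.2 0.015;0 0 0.0004 0 0 0.2 0.015"

```text
t: 11.95
eef_pos: [0.5333, -0.0962, 0.1102]
tcp_rot: [0.0, -0.426, 0.905, 0.001]
contact_force: [-1.1, 6.1, 2.5]
width: 0.27
finger_force: 70.7
```

```bash
python3 st.py; python3 - <<'E'
from h import *
w=grab("wrist");cv2.imwrite("pics/c6.png",cv2.resize(w[0][150:330,220:420],None,fx=4,fy=3,interpolation=cv2.INTER_NEAREST))
print(proj(w,(.5332,-.0958,.04)))
E
```

```text
11.95 {'eef_pos': array([ 0.5333, -0.0962,  0.1102]), 'contact_force': array([-1.1242,  6.1471,  2.474 ]), 'wrist_torque': array([2.4348, 0.4274, 0.0446]), 'tcp_rot': array([ 5.000e-04, -4.264e-01,  9.045e-01,  8.000e-04])} -129.52267505545757 -0.8808797470694478 [0.0001 0.0019]
[324.31819338 258.66502945]
```

View pics/c6.png

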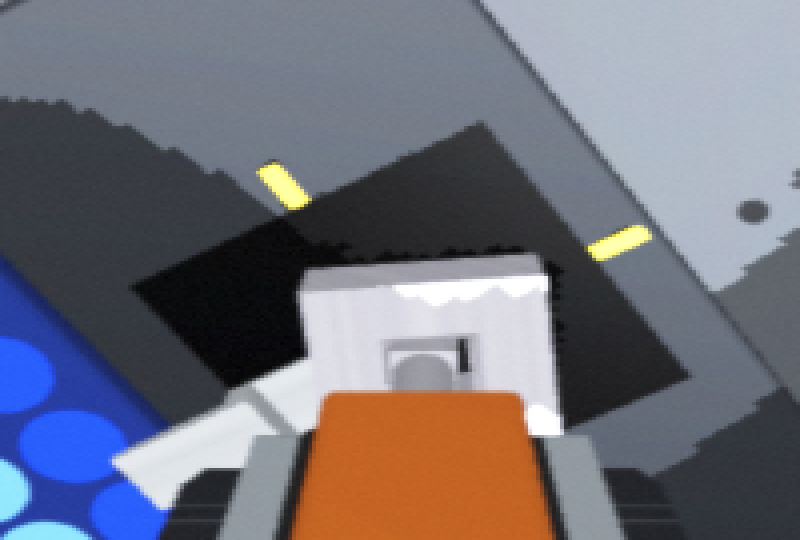

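The screw head follows the key with a few degrees of lag and sits on the axis, with the ticks at (282,187) and (620,243) in the crop.

arm_command:
  deltas: "0 0 0.0001 0 0 0.05 0.015;0 0 0.0002 0 0 0.1 0.015;0 0 0.0003 0 0 0.15 0.015;0 0 0.0004 0 0 0.2 0.015;0 0 0.0004 0 0 0.2 0.015"

```text
t: 12.5
eef_pos: [0.5333, -0.0962, 0.1097]
tcp_rot: [0.0, -0.334, 0.943, 0.001]
contact_force: [-1.0, 5.8, 3.3]
width: 0.269
finger_force: 70.7
```

```bash
python3 st.py
```

```text
12.5 {'eef_pos': array([ 0.5333, -0.0962,  0.1097]), 'contact_force': array([-1.0277,  5.7607,  3.29  ]), 'wrist_torque': array([2.3814, 0.5087, 0.0638]), 'tcp_rot': array([ 3.000e-04, -3.340e-01,  9.426e-01,  9.000e-04])} -140.97874398465314 -1.0808315803274366 [-0.0001  0.0018]
```

arm_command:
  deltas: "0 0 0.0001 0 0 0.05 0.015;0 0 0.0002 0 0 0.1 0.015;0 0 0.0003 0 0 0.15 0.015;0 0 0.0004 0 0 0.2 0.015;0 0 0.0004 0 0 0.2 0.015"

```text
t: 13.0
eef_pos: [0.5332, -0.0962, 0.1093]
tcp_rot: [0.0, -0.238, 0.971, 0.001]
contact_force: [-1.6, 5.3, 2.8]
width: 0.271
finger_force: 70.7
```

```bash
python3 st.py
```

```text
13.0 {'eef_pos': array([ 0.5332, -0.0962,  0.1093]), 'contact_force': array([-1.6462,  5.3016,  2.8086]), 'wrist_torque': array([2.4029, 0.592 , 0.0174]), 'tcp_rot': array([ 1.000e-04, -2.382e-01,  9.712e-01,  9.000e-04])} -152.4400819075198 -1.2808792641228024 [-0.0002  0.0018]
```

arm_command:
  deltas: "0 0 0.0001 0 0 0.03 0.015;0 0 0.0001 0 0 0.06 0.015;0 0 0.0001 0 0 0.06 0.015"

```text
t: 13.3
eef_pos: [0.5332, -0.0962, 0.1092]
tcp_rot: [0.0, -0.209, 0.978, 0.001]
contact_force: [-0.6, 5.6, 2.0]
width: 0.273
finger_force: 70.7
```

```bash
python3 st.py
```

```text
13.3 {'eef_pos': array([ 0.5332, -0.0962,  0.1092]), 'contact_force': array([-0.601 ,  5.5915,  1.9952]), 'wrist_torque': array([2.3855, 0.6167, 0.0384]), 'tcp_rot': array([ 1.000e-04, -2.092e-01,  9.779e-01,  9.000e-04])} -155.84499512140084 -1.3402875012387487 [-0.0002  0.0019]
```

arm_command:
  deltas: "0 0 0.0001 0 0 0.02 0.015;0 0 0.0001 0 0 0.04 0.015;0 0 0.0001 0 0 0.04 0.015"

```text
t: 13.6
eef_pos: [0.5332, -0.0962, 0.1091]
tcp_rot: [0.0, -0.19, 0.982, 0.001]
contact_force: [0.4, 5.6, 2.7]
width: 0.276
finger_force: 70.7
```

```bash
python3 st.py
```

```text
13.6 {'eef_pos': array([ 0.5332, -0.0962,  0.1091]), 'contact_force': array([0.353 , 5.6446, 2.6801]), 'wrist_torque': array([2.4717, 0.6185, 0.0374]), 'tcp_rot': array([ 1.000e-04, -1.898e-01,  9.818e-01,  9.000e-04])} -158.12086686043853 -1.3799980894996764 [-0.0002  0.0019]
```

arm_command:
  deltas: "0 0 0 0 0 0.02 0.015;0 0 0 0 0 0.03 0.015;0 0 0 0 0 0.03 0.015"

```text
t: 13.9
eef_pos: [0.5332, -0.0962, 0.1091]
tcp_rot: [0.0, -0.175, 0.985, 0.001]
contact_force: [-2.0, 7.0, 3.4]
width: 0.272
finger_force: 70.7
```

```bash
python3 st.py
```

```text
13.9 {'eef_pos': array([ 0.5332, -0.0962,  0.1091]), 'contact_force': array([-1.9533,  7.0287,  3.3554]), 'wrist_torque': array([2.3862, 0.6414, 0.0621]), 'tcp_rot': array([ 1.000e-04, -1.752e-01,  9.845e-01,  9.000e-04])} -159.82353763364668 -1.4097445179265642 [-0.0002  0.0018]
```

arm_command:
  deltas: "0 0 0 0 0 0.01 0.015;0 0 0 0 0 0.02 0.015;0 0 0 0 0 0.02 0.015"

```text
t: 14.2
eef_pos: [0.5332, -0.0962, 0.1091]
tcp_rot: [0.0, -0.165, 0.986, 0.001]
contact_force: [-1.5, 6.2, 3.7]
width: 0.268
finger_force: 70.7
```

```bash
python3 st.py
```

```text
14.2 {'eef_pos': array([ 0.5332, -0.0962,  0.1091]), 'contact_force': array([-1.5429,  6.1593,  3.6629]), 'wrist_torque': array([2.4038, 0.55  , 0.0342]), 'tcp_rot': array([ 0.000e+00, -1.653e-01,  9.862e-01,  9.000e-04])} -160.96938448245857 -1.4297119378930636 [-0.0003  0.0018]
```

arm_command:
  deltas: "0 0 0 0 0 0.015 0.015;0 0 0 0 0 0.03 0.015;0 0 0 0 0 0.03 0.015"

```text
t: 14.5
eef_pos: [0.5333, -0.0962, 0.1091]
tcp_rot: [0.0, -0.15, 0.989, 0.001]
contact_force: [-0.7, 6.4, 1.9]
width: 0.272
finger_force: 70.7
```

```bash
python3 st.py
```

```text
14.5 {'eef_pos': array([ 0.5333, -0.0962,  0.1091]), 'contact_force': array([-0.7468,  6.3511,  1.8673]), 'wrist_torque': array([2.4433, 0.4825, 0.0149]), 'tcp_rot': array([ 2.000e-04, -1.504e-01,  9.886e-01,  9.000e-04])} -162.6945886434014 -1.459836719220605 [0.     0.0019]
```

arm_command:
  deltas: "0 0 0 0 0 0.015 0.015;0 0 0 0 0 0.03 0.015;0 0 0 0 0 0.03 0.015"

```text
t: 14.8
eef_pos: [0.5333, -0.0961, 0.1092]
tcp_rot: [0.0, -0.136, 0.991, 0.001]
contact_force: [-1.4, 5.7, 3.1]
width: 0.272
finger_force: 70.7
```

```bash
python3 st.py
```

```text
14.8 {'eef_pos': array([ 0.5333, -0.0961,  0.1092]), 'contact_force': array([-1.4403,  5.7131,  3.061 ]), 'wrist_torque': array([2.4775, 0.437 , 0.0911]), 'tcp_rot': array([ 2.000e-04, -1.356e-01,  9.908e-01,  1.000e-03])} -164.4133934806029 -1.4898878033537724 [0.0002 0.002 ]
```

```bash
cat > tq.py <<'E'
from h import *
L=[]
for i in range(4): camera("wrist");L.append(state()["wrist_torque"][2])
print(np.round(L,3),np.mean(L))
E
python3 tq.py
```

```text
[0.062 0.055 0.014 0.03 ] 0.04053891076896092
```

arm_command:
  deltas: "0 0 0 0 0 0.015 0.015;0 0 0 0 0 0.015 0.015"

```text
t: 15.2
eef_pos: [0.5333, -0.0961, 0.1092]
tcp_rot: [0.0, -0.128, 0.992, 0.001]
contact_force: [0.2, 5.7, 3.0]
width: 0.276
finger_force: 70.7
```

```bash
python3 tq.py; python3 st.py
```

```text
[0.053 0.048 0.041 0.032] 0.04361662820918581
15.4 {'eef_pos': array([ 0.5333, -0.0961,  0.1092]), 'contact_force': array([-0.9335,  6.7564,  2.6435]), 'wrist_torque': array([2.5169, 0.4163, 0.032 ]), 'tcp_rot': array([ 2.000e-04, -1.284e-01,  9.917e-01,  9.000e-04])} -165.24509657894208 -1.5043856298532348 [0.0002 0.0019]
```

arm_command:
  deltas: "0 0 0 0 0 0.015 0.015;0 0 0 0 0 0.03 0.015"

```text
t: 15.6
eef_pos: [0.5334, -0.0961, 0.1092]
tcp_rot: [0.0, -0.113, 0.994, 0.001]
contact_force: [-1.9, 6.1, 2.4]
width: 0.274
finger_force: 70.7
```

```bash
python3 tq.py
```

```text
[0.054 0.071 0.04  0.055] 0.05503960956775067
```

arm_command:
  deltas: "0 0 0 0 0 0.015 0.015;0 0 0 0 0 0.03 0.015"

```text
t: 16.0
eef_pos: [0.5334, -0.0961, 0.1092]
tcp_rot: [0.0, -0.098, 0.995, 0.001]
contact_force: [0.1, 5.9, 2.9]
width: 0.269
finger_force: 70.7
```

```bash
python3 tq.py; python3 st.py
```

```text
[0.083 0.106 0.029 0.072] 0.07251191074103985
16.2 {'eef_pos': array([ 0.5334, -0.0961,  0.1092]), 'contact_force': array([-0.216 ,  5.369 ,  2.7774]), 'wrist_torque': array([2.464 , 0.3739, 0.0719]), 'tcp_rot': array([ 3.000e-04, -9.850e-02,  9.951e-01,  1.000e-03])} -168.68895436334603 -1.5644568994196297 [0.0004 0.002 ]
```

arm_command:
  deltas: "0 0 0 0 0 0.015 0.015;0 0 0 0 0 0.03 0.015"

```text
t: 16.4
eef_pos: [0.5334, -0.0961, 0.1092]
tcp_rot: [0.0, -0.083, 0.997, 0.001]
contact_force: [-1.8, 5.8, 1.5]
width: 0.274
finger_force: 70.8
```

```bash
python3 tq.py;python3 - <<'E'
from h import *
w=grab("wrist");cv2.imwrite("pics/c7.png",cv2.resize(w[0][150:330,220:420],None,fx=4,fy=3,interpolation=cv2.INTER_NEAREST))
E
```

```text
[0.153 0.047 0.098 0.093] 0.0975861306058107
```

View pics/c7.png

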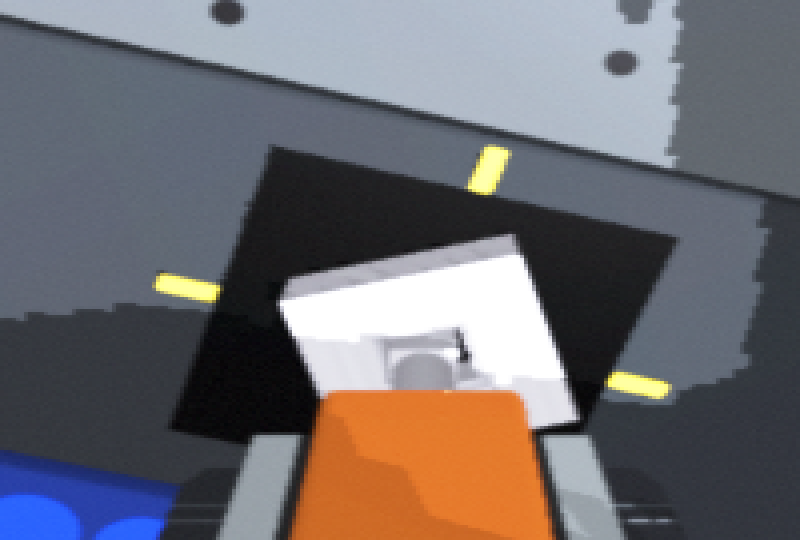

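The head is rotated about 57° relative to the ticks and lags the key by the full slack, so it looks tight. I'll check the angle in world coordinates.

```bash
python3 - <<'E'
from h import *
w=grab("wrist")
f=lambda u,v,z:pt(w,(220+u/4,150+v/3),z)[:2]
a=lambda p,q:np.degrees(np.arctan2(*(q-p)[::-1]))
print("ticks",a(f(187,287,.04),f(640,384,.04)),"head",a(f(285,298,.058),f(518,256,.058)),a(f(518,256,.058),f(578,418,.058)), a(f(285,278,.058),f(515,235,.058)))
E
python3 tq.py
```

```text
ticks 82.66285635052873 head 113.69479535328226 25.71750675219068 114.11114964469324
[0.117 0.055 0.056 0.073] 0.07536182828279156
```

arm_command:
  deltas: "0 0 0 0 0 0.015 0.015;0 0 0 0 0 0.03 0.015;0 0 0 0 0 0.03 0.015"

```text
t: 17.2
eef_pos: [0.5334, -0.0961, 0.1092]
tcp_rot: [0.0, -0.069, 0.998, 0.001]
contact_force: [-1.2, 6.3, 2.7]
width: 0.271
finger_force: 70.8
```

```bash
python3 tq.py; python3 st.py
```

```text
[0.13  0.107 0.106 0.206] 0.1373315985329478
17.4 {'eef_pos': array([ 0.5334, -0.0961,  0.1092]), 'contact_force': array([-0.8209,  6.4842,  2.6219]), 'wrist_torque': array([2.4941, 0.367 , 0.2059]), 'tcp_rot': array([ 2.000e-04, -6.880e-02,  9.976e-01,  1.000e-03])} -172.11510665300491 -1.6243088527128104 [0.0004 0.002 ]
```

arm_command:
  deltas: "0 0 0 0 0 -0.06 0.015;0 0.0004 0 0 0 -0.12 0.015;0 0.0008 0 0 0 -0.17 0.015;0 0.0012 -0.001 0 0 -0.2 0.015"

```text
t: 17.8
eef_pos: [0.533, -0.0957, 0.1102]
tcp_rot: [-0.0, -0.169, 0.986, 0.0]
contact_force: [-0.2, 3.3, 1.9]
width: 0.272
finger_force: 70.7
```

```bash
python3 st.py
```

```text
17.8 {'eef_pos': array([ 0.533 , -0.0957,  0.1102]), 'contact_force': array([-0.1981,  3.3216,  1.9112]), 'wrist_torque': array([1.1184, 0.205 , 0.012 ]), 'tcp_rot': array([-1.000e-04, -1.685e-01,  9.857e-01,  2.000e-04])} -160.59443607719476 -1.4253239777951994 [-0.0002  0.0004]
```

arm_command:
  deltas: "0 0 -0.004 0 0 0 0.015;0 0 -0.009 0 0 0 0.015;0 0 -0.015 0 0 0 0.015;0 0 -0.03 0 0 0 0.015;0 0 -0.056 0 0 0 0.015"

```text
t: 18.3
eef_pos: [0.5322, -0.0966, 0.1663]
tcp_rot: [-0.002, -0.167, 0.986, -0.0]
contact_force: [0.1, 1.0, -1.3]
width: 0.272
finger_force: 70.2
```

```bash
python3 st.py; python3 - <<'E'
from h import *
print(tool((.558,.251,.166)))
w=grab("wrist");cv2.imwrite("pics/w8.png",w[0])
E
```

```text
18.3 {'eef_pos': array([ 0.5322, -0.0966,  0.1663]), 'contact_force': array([ 0.1445,  1.0273, -1.344 ]), 'wrist_torque': array([ 0.0078, -0.1405,  0.0153]), 'tcp_rot': array([-1.600e-03, -1.672e-01,  9.859e-01, -3.000e-04])} -160.74798904869368 -1.4273183195879007 [-0.0032 -0.0011]
[-1.39023810e-01  3.19661002e-01 -1.88133464e-04]
```

arm_command:
  deltas: "-0.014 0.032 0 0 0 -0.14 0.015;-0.028 0.064 0 0 0 -0.28 0.015;-0.042 0.096 0 0 0 -0.42 0.015;-0.056 0.128 0 0 0 -0.56 0.015;-0.07 0.16 0 0 0 -0.7 0.015"

```text
t: 18.85
eef_pos: [0.5466, 0.079, 0.1678]
tcp_rot: [0.001, -0.498, 0.867, -0.001]
contact_force: [0.1, -0.4, -2.0]
width: 0.273
finger_force: 70.3
```

```bash
python3 st.py; python3 - <<'E'
from h import *
print(tool((.558,.251,.166)))
E
```

```text
18.85 {'eef_pos': array([0.5466, 0.079 , 0.1678]), 'contact_force': array([ 0.1049, -0.4037, -1.9706]), 'wrist_torque': array([-0.0714, -0.0794,  0.0402]), 'tcp_rot': array([ 6.000e-04, -4.977e-01,  8.673e-01, -6.000e-04])} -120.30345972004272 -1.0370871433028657 [ 0.0017 -0.0004]
[-0.15423764  0.07692621  0.0017716 ]
```

arm_command:
  deltas: "-0.035 0.018 0 0 0 -0.14 0.015;-0.07 0.036 0 0 0 -0.28 0.015;-0.105 0.054 0 0 0 -0.42 0.015;-0.135 0.069 0 0 0 -0.56 0.015;-0.151 0.077 0 0 0 -0.7 0.015"

```text
t: 19.35
eef_pos: [0.557, 0.2494, 0.1672]
tcp_rot: [-0.0, 0.766, -0.643, 0.0]
contact_force: [1.3, 0.3, -2.0]
width: 0.271
finger_force: 70.3
```

arm_command:
  deltas: "0 0 0 0 0 -0.14 0.015;0 0 0 0 0 -0.28 0.015;0 0 0 0 0 -0.4 0.015;0 0 0 0 0 -0.4 0.015;0 0 0 0 0 -0.4 0.015"

```text
t: 19.85
eef_pos: [0.5572, 0.247, 0.1671]
tcp_rot: [-0.0, 0.876, -0.483, 0.0]
contact_force: [0.2, 0.8, -1.9]
width: 0.272
finger_force: 70.3
```

```bash
python3 st.py; python3 - <<'E'
from h import *
print(tool((.558,.251,.13)))
w=grab("wrist");im=w[0]
for c in blobs(im,*BLUE,300)[:3]:
    print(cv2.contourArea(c),cv2.approxPolyDP(c,4,True)[:,0].tolist(),yawof([pt(w,p,.06)[:2] for p in c[:,0]]))
g=cv2.cvtColor(im,cv2.COLOR_BGR2HSV)
x=proj(w,(.558,.251,.06));print(x)
# dark hole within stand, saturation/brightness near predicted hole
sub=im[int(x[1])-16:int(x[1])+18:3,int(x[0])-22:int(x[0])+24:3];print(sub[:,:,0]);print(sub[:,:,2])
E
```

```text
19.85 {'eef_pos': array([0.5572, 0.247 , 0.1671]), 'contact_force': array([ 0.203 ,  0.7667, -1.9126]), 'wrist_torque': array([-0.0443, -0.0402,  0.0046]), 'tcp_rot': array([-2.000e-04,  8.756e-01, -4.831e-01,  4.000e-04])} -57.77846323050642 -0.18363457193338092 [ 0.0009 -0.    ]
[-0.00293819 -0.00278935  0.03708533]
6860.0 [[300, 183], [271, 271], [297, 280], [316, 279], [316, 259], [332, 257], [334, 278], [348, 279], [352, 286], [376, 219], [362, 203]] (array([0.55847327, 0.24737331]), array([64.46794891, 72.68661499]), 13.671263694763184)
[322.21163928 245.79098477]
[[207 207 206 207 207 206 207 206 206 208 208 208 207 208 206 206]
 [208 208 207 207 206 170 175 204 206 207 207 207 207 207 207 207]
 [207 207 206 206 198 161 178 193 170 174 199 205 208 207 208 208]
 [206 207 207 207 182 146 141 142 146 181 136 156 173 200 206 206]
 [206 207 206 207 171 142 141 139 140 141 122 124 170 202 207 208]
 [206 206 206 200 159 141 139 139 140 141 122 127 187 207 207 208]
 [206 206 207 179 145 140 142 138 140 140 122 154 192 206 205 207]
 [207 208 206 171 142 139 141 140 141 143 122 178 205 
[... 386 characters left out ...]
  36  35  37  36  35  35  38]
 [ 37  37  37  36  33  28  28  32  29  30  35  34  37  35  37  39]
 [ 35  38  37  38  31  27  25  26  26  34  27  27  31  32  37  36]
 [ 35  37  37  37  30  24  25  25  23  26  22  25  29  37  37  38]
 [ 35  36  35  35  29  26  22  21  23  25  22  25  31  38  36  36]
 [ 35  34  37  29  25  23  25  20  25  23  23  26  33  35  35  35]
 [ 35  36  36  28  25  22  25  24  25  27  22  30  36  38  36  35]
 [ 35  37  32  34  29  28  25  25  26  21  22  32  34  33  37  38]
 [ 34  36  36  35  32  34  35  30  24  27  29  35  35  35  38  36]
 [ 36  36  38  34  36  36 121 121 118 125 120  88  35  37  36  34]
 [ 35  35  33  35  34  36 121 122 127 127 128  93  36  36  34  37]]
```

The hole shows centred near (323,244), matching the recorded stand position. I'll lower the driver in.

arm_command:
  deltas: "-0.003 -0.003 0.015 0 0 0 0.015;-0.003 -0.003 0.03 0 0 0 0.015;-0.003 -0.003 0.04 0 0 0 0.015;-0.003 -0.003 0.044 0 0 0 0.015;-0.003 -0.003 0.044 0 0 0 0.015"

```text
t: 20.4
eef_pos: [0.5574, 0.251, 0.1211]
tcp_rot: [0.001, 0.876, -0.482, -0.0]
contact_force: [0.4, 1.0, -0.8]
width: 0.276
finger_force: 70.3
```

arm_command:
  deltas: "0 0 0.003 0 0 0 0.015;0 0 0.006 0 0 0 0.015;0 0 0.009 0 0 0 0.015;0 0 0.012 0 0 0 0.015;0 0 0.012 0 0 0 0.015"

```text
t: 20.9
eef_pos: [0.5575, 0.2513, 0.1097]
tcp_rot: [0.0, 0.876, -0.482, -0.0]
contact_force: [0.6, -0.3, -1.6]
width: 0.271
finger_force: 70.3
```

Free in the hole at 13 mm down, with no force. I'll continue down.

arm_command:
  deltas: "0 0 0.006 0 0 0 0.015;0 0 0.012 0 0 0 0.015;0 0 0.018 0 0 0 0.015;0 0 0.022 0 0 0 0.015;0 0 0.022 0 0 0 0.015"

```text
t: 21.4
eef_pos: [0.5574, 0.2511, 0.0872]
tcp_rot: [0.001, 0.876, -0.482, -0.0]
contact_force: [-0.3, -0.2, -1.3]
width: 0.278
finger_force: 70.3
```

arm_command:
  deltas: "0 0 0.005 0 0 0 0.015;0 0 0.01 0 0 0 0.015;0 0 0.014 0 0 0 0.015;0 0 0.0155 0 0 0 0.015;0 0 0.0155 0 0 0 0.015"

```text
t: 21.9
eef_pos: [0.5577, 0.2512, 0.0724]
tcp_rot: [0.0, 0.876, -0.482, -0.0]
contact_force: [-0.6, 0.5, -1.8]
width: 0.274
finger_force: 70.3
```

arm_command:
  deltas: "0 0 0.0008 0 0 0 0.015;0 0 0.001 0 0 0 0.03;0 0 0.001 0 0 0 0.085;0 0 0.001 0 0 0 0.085;0 0 0.001 0 0 0 0.085"

```text
t: 22.4
eef_pos: [0.5579, 0.2515, 0.0721]
tcp_rot: [-0.0, 0.876, -0.482, 0.0]
contact_force: [0.4, 0.5, 0.3]
width: 0.849
finger_force: 0.0
```

arm_command:
  deltas: "0 0 0 0 0 0 0.085;0 0 0 0 0 0 0.085;0 0 -0.01 0 0 0 0.085;0 0 -0.03 0 0 0 0.085;0 0 -0.06 0 0 0 0.085"

```text
t: 22.9
eef_pos: [0.557, 0.2509, 0.1314]
tcp_rot: [0.001, 0.876, -0.482, -0.001]
contact_force: [0.1, -0.5, -0.3]
width: 0.999
finger_force: 0.0
```

arm_command:
  deltas: "0 0 -0.03 0 0 0 0.085;0 0 -0.03 0 0 0 0.085;0 0 -0.03 0 0 0 0.085"

```text
t: 23.2
eef_pos: [0.5582, 0.2517, 0.1634]
tcp_rot: [-0.001, 0.876, -0.482, 0.0]
contact_force: [0.6, -0.1, -0.8]
width: 0.992
finger_force: 0.0
```

```bash
python3 st.py; python3 - <<'E'
from h import *
w=grab("wrist")
for c in blobs(w[0],*ORANGE,300)[:2]: print(cv2.contourArea(c),cv2.approxPolyDP(c,4,True)[:,0].tolist())
print([proj(w,(.558,.251,z)) for z in(.108,.06)])
t=grab("top")
g=cv2.cvtColor(t[0],cv2.COLOR_BGR2GRAY);m=((g>170)*255).astype(np.uint8);m[:232]=0;m[258:]=0;m[:,:370]=0;m[:,402:]=0
c=max(cv2.findContours(m,0,1)[0],key=cv2.contourArea);print("head",cv2.contourArea(c),yawof([pt(t,p,.06)[:2] for p in c[:,0]]))
for n in("scene",):
  s=grab(n)
  for c in blobs(s[0],*ORANGE,60)[:4]: print(n,cv2.minAreaRect(c))
o=cv2.imread("pics/scene0.png")
for c in blobs(o,*ORANGE,60)[:4]: print("before",cv2.minAreaRect(c))
E
```

```text
23.2 {'eef_pos': array([0.5582, 0.2517, 0.1634]), 'contact_force': array([ 0.5684, -0.0688, -0.8123]), 'wrist_torque': array([-0.0091,  0.0418, -0.0372]), 'tcp_rot': array([-1.200e-03,  8.764e-01, -4.815e-01,  4.000e-04])} -57.57095779801364 -0.1844472061991556 [0.0019 0.0017]
3937.0 [[58, 140], [51, 151], [65, 153], [82, 171], [80, 186], [67, 195], [97, 205], [116, 200], [131, 188], [134, 163], [117, 139], [98, 131], [78, 131]]
1885.5 [[312, 230], [308, 283], [343, 283], [341, 231]]
[array([327.20895728, 266.07935462]), array([326.93521588, 242.70904832])]
head 276.0 (array([ 0.53555707, -0.09179849]), array([44.56364822, 35.15331268]), 24.54633331298828)
scene ((418.40386962890625, 236.48077392578125), (11.963082313537598, 20.788307189941406), 11.309932708740234)
scene ((567.25, 291.7500305175781), (13.597792625427246, 6.957010269165039), 18.434947967529297)
before ((418.0945739746094, 236.4324493408203), (11.836727142333984, 20.87866973876953), 9.462322235107422)
before ((567.4000244140625, 291.8000183105469), (13.914020538330078, 6.957010269165039), 18.434947967529297)
```

```bash
python3 -c "
from bench import finish_job
print(finish_job())"
```

```text
the job is handed in; nothing more can be done
None
```

The job is handed in, with no verdict reported back: the clamp screw measures tight in the top view (about 1.0 rad, final torque about 0.14 N m) and the driver stands released in its stand.

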